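# Put the desk things back in their holders

### The arm

A 6-joint arm with a two-finger parallel gripper is mounted at the origin on the work surface. World frame = base frame: x ahead of the robot, y to its left, z up, the work surface at z = 0. Lengths are in mm, angles in rad, forces in N, time in s.
With the tool pointing down it reaches from about 300 to 775 mm from the base axis. Payload 14.6 kg.
Tool frame: the origin (TCP) lies between the finger pads; the fingertips stand 25 mm ahead of it and the grasp point (between the pads) lies 6 mm ahead of it; z points along the fingers, y is the line along which they close (so a half turn about z gives the same grasp; the last joint's range is limited). The gripper opens to 94 mm and grips with 3 to 60 N. Pads are 16 mm wide; open, the fingers measure 119 mm over their backs; the gripper's body (75 mm by 177 mm) begins 78 mm behind the grasp point.
Start: joints at [-1.274, 0.3, 1.521, -0, 1.321, -0.067], TCP at [195.698, -513.996, 230.446] pointing down, gripper open.
Joint ranges: [-3.03, 3.03], [-0.79, 2.21], [0.23, 2.52], [-1.04, 4.18], [0, 3.07], [-2.55, 2.55]. Speed limits (rad/s): [2.22, 2.22, 2.57, 3.14, 3.14, 3.14].

### API

Orientations are given as [roll, pitch, yaw] about the fixed x, y, z axes, in that order (R = Rz(yaw) Ry(pitch) Rx(roll)).
In Python, from cell import manip gives the robot as it stands. The module is installed in compiled form; this text tells all that it offers.
- The arm moves only by the tool step_arm, never from a script. Its argument "series" is one flat list of numbers, 5 for each row, row after row: the shift along the world's x, y, z in mm, then the turn about the world's z in rad, then the closure, from 0 (fully open) to 1 (shut). In form: [dx, dy, dz, spin, jaw, dx, dy, dz, spin, jaw, ...]. A call has 1 to 20 rows; each row shifts and turns the commanded pose from where the row before left it; what a row does not reach is not made up. A row lasts 1/8 s, in which the tool goes at most 62.5 mm and 10.7 degrees, less where a joint would pass 70% of its speed; a pose out of reach is approached as far as the arm can. A call is refused whole if a number of a shift passes 62.5 or a number of a turn 0.188, either way. A call with a gripper value outside its range is refused whole. The fingers move at their own pace and stop on an object; "squeeze" is the grip in N (left out, the last holds). Time passes only in rows, so rows that do not move let the fingers close. It gives the time, the measured TCP pose, the force, the opening and the grip force at its end, in the units of the state.
- manip.read_state(): the state, without advancing time (a new reading comes with each control period).
- manip.camera(name): name is "scene" or "side" or "wrist"; returns (picture, depth): 420x560x3 uint8, blue, green, red; 420x560 float32, mm along the optical axis (not along the pixel's ray), 0 where there is no reading.
- manip.camera_info(name): a dict with "fovy" (degrees; the focal length in pixels is half the picture's height over the tangent of half this angle, whatever the lens; pixels are square), "cx", "cy" (the principal point, pixels), "k1" (the pictures are not rectified: a ray, as slopes to the right and down, at radius r is drawn at 1 + k1 r^2 times it, then the intrinsics apply), "eye" and "orientation" of the camera in the world. Camera axes: x right, y down, z forward; pixel columns grow to the right and rows downward; lengths in mm; the calibration is good to about 2 mm. A picture is of the moment at which its call begins: read the wrist's pose just before it. camera_info takes no time and is no camera call; for the wrist camera it gives the pose at the moment of the call.
- manip.sign_off(): hands the job in; it is judged then, once.
The state is a dict: "clock": time; "joints": joint angles; "qd": joint speeds; "effort": joint torques, N m; "eef_pos": TCP position; "eef_rot": TCP orientation; "wrist_force": force on the tool from outside, world axes, zero at the start; "moment": the same for the moment, N m; "finger_gap": finger opening in mm; "finger_force": force on a finger pad.
Only numpy, scipy, OpenCV 4.12 (cv2) and the standard library are available. Lean on these libraries where they do the work, as an engineer would, in place of code of your own. Each camera call takes 0.05 s, during which the arm holds its last target. There are 200 camera calls.

### The job

Tidy the study desk: put the red stapler lengthwise in the oblong wooden tray, the yellow note block in the square wooden tray, the roll of tape over the post of its blue holder, and the white earbud case flat on the middle of the round charging pad. Each must lie flat and fully down in its place, and the mug and the eraser are to be left where they are.

Things in the scene. Friction and masses are not known exactly. Their poses are not given: they have to be found in the camera images.
- stapler_center (a point): Small red stapler with a black foot, loose, lying upright on its foot: 90 long (own x), 30 wide (own y), 44 high. Point: its centre, 22 above its underside. About 0.15 kg. Its straight sides are the foot (lowest 9) and the red arm (20 to 44 above its underside); between them it is narrower, so grip it across the 30 mm width at the red arm. (Sizes in mm.)
- notes_center (a point): Yellow block of sticky notes, loose: 52 x 52 (own x, y), 40 high, rigid. Point: its centre, 20 above its underside. About 0.09 kg. (Sizes in mm.)
- tape_center (a point): Roll of light-brown adhesive tape lying flat, loose: outer diameter 56, hole diameter 38, 24 high. Point: its centre on the axis, 12 above its underside. About 0.05 kg. Grip it across the outside. (Sizes in mm.)
- case_center (a point): White earbud case, loose, lying flat: 58 long (own x), 45 wide (own y), 25 high, edges rounded by 9, a grey seam round it. Point: its centre, 12.5 above its underside. About 0.06 kg. (Sizes in mm.)
- stapler_tray_in (a point): Oblong light-wood tray for the stapler, dark red inside, fixed to the desk. Inside 110 long (own x) by 50 wide (own y), walls 3 thick. Point: centre of its inner floor, 4 above the desk; the rim stands 4 above the inner floor (8 above the desk), so keep the fingertips at least 6 above the inner floor when letting go. Either end of the stapler may point either way. (Sizes in mm.)
- note_tray_in (a point): Square light-wood tray for the note block, grey inside, fixed to the desk. Inside 72 by 72 (sides along own x, y), walls 3 thick. Point: centre of its inner floor, 4 above the desk; the rim stands 4 above the inner floor, so keep the fingertips at least 6 above the inner floor when letting go. (Sizes in mm.)
- spindle_base (a point): Tape holder, fixed to the desk: round blue base, diameter 76, 6 thick, with an upright steel post in the middle, diameter 18, rising 16 above the base with a tapered top. Point: on the post's axis at the top face of the base, 6 above the desk. The roll lies flat on the base with the post through its hole. (Sizes in mm.)
- pad_top (a point): Round dark-grey charging pad, fixed to the desk: diameter 90, 8 thick, flat without a rim, with a white ring near its edge and a white cross at its middle. Point: the middle of its top face, 8 above the desk. It charges the case when the case lies flat, any way round, with its middle within 14 mm of the cross. (Sizes in mm.)
- mug_center (a point): Blue mug standing upright among the things, loose, to be left alone: diameter 76, 85 high, with a handle on its own +y side reaching about 70 from its axis. Point: on its axis, 42.5 above the desk. (Sizes in mm.)
- eraser_center (a point): Small pink eraser in a blue sleeve lying on the desk among the things, loose, to be left alone: 36 x 20 (own x, y), 12 high. Point: its centre, 6 above the desk. (Sizes in mm.)
There are look-alikes about, which are no part of the job. Of the things that look like the part that bears case_center, the largest one is meant.

How it is judged (in metres and radians):
At the end, for the whole second after the job is handed in: All four lie flat (0.12 rad), at rest and fully down (height within 3 mm): stapler centred within 16 mm in the oblong tray and along it within 0.25 rad, note block within 16 mm in the square tray, tape within 12 mm of the post's axis, earbud case within 14 mm of the pad's middle (horizontal distance between stapler_center and stapler_tray_in below 0.016 m and z of stapler_center in the frame of stapler_tray_in between 0.019 and 0.025 m and angle between each of stapler_center, notes_center, tape_center, case_center's own z axis and vertical below 0.12 rad and linear speed of each of stapler, notes, tape, case below 0.01 m/s and angular speed of each of stapler, notes, tape, case below 0.1 rad/s and horizontal distance between notes_center and note_tray_in below 0.016 m and z of notes_center in the frame of note_tray_in between 0.017 and 0.023 m and horizontal distance between tape_center and spindle_base below 0.012 m and z of tape_center in the frame of spindle_base between 0.009 and 0.015 m and horizontal distance between case_center and pad_top below 0.014 m and z of case_center in the frame of pad_top between 0.0095 and 0.0155 m and angle between the x axis of stapler_center and the x axis of stapler_tray_in, either way round below 0.25 rad); the robot touches nothing.
It fails at once if the mug is moved by more than 25 mm (distance of mug_center from where it was at the start of the episode above 0.025 m).
It fails at once if the eraser is moved by more than 25 mm (distance of eraser_center from where it was at the start of the episode above 0.025 m).
It also fails if it takes over 102 s, if anything falls off the work surface, if the arm or the gripper's body presses on something with over 40 N, if the wrist force passes 120 N, or if a joint passes its speed limit or range.

## Working session

There is one attempt and no reset: what is moved stays moved. The work goes in short steps, Python scripts to look and compute and a tool call to move; the robot and the scene stay as the last step left them, time stands still between calls to the robot, and variables do not carry over. Pictures are saved under pics/ and viewed, at most 14 in all, crops included, and the job is handed in when it is done.

Besides the shell and the picture viewer there is one more tool, called after "Call:" by a JSON object that holds its "name" and its "arguments", one argument or row to a line. step_arm: Moves the arm, as the interface text tells. Its arguments: {"type":"object","properties":{"series":{"type":"array"},"squeeze":{"type":"number"}},"required":["series"]}

```bash
mkdir -p pics; cat > h.py <<'E'
import numpy as np, cv2
from scipy.spatial.transform import Rotation as R
from cell import manip
def K(i):
    f=210/np.tan(np.radians(i['fovy'])/2); return np.array([[f,0,i['cx']],[0,f,i['cy']],[0,0,1]]),np.array([i['k1'],0,0,0,0.])
def rot(i):
    o=np.array(i['orientation'],float)
    return o if o.shape==(3,3) else R.from_euler('xyz',o).as_matrix() if o.size==3 else None
def rays(i,uv):
    k,d=K(i); n=cv2.undistortPoints(np.array(uv,float).reshape(-1,1,2),k,d).reshape(-1,2)
    return np.c_[n,np.ones(len(n))]@rot(i).T
def atz(i,uv,z):
    r=rays(i,uv); e=np.array(i['eye']); z=np.broadcast_to(z,len(r)); return e+r*((z-e[2])/r[:,2])[:,None]
def cloud(i,D):
    v,u=np.mgrid[:420,:560]; r=rays(i,np.stack([u,v],-1).reshape(-1,2)); return (np.array(i['eye'])+r*D.reshape(-1,1)).reshape(420,560,3)
def shot(n):
    i=manip.camera_info(n); p,d=manip.camera(n); return i,p,d
E
python3 - <<'E'
from h import *
print(manip.read_state())
for n in ('scene','side','wrist'):
    i,p,d=shot(n); print(n,i); cv2.imwrite(f'pics/{n}0.png',p); np.savez(f'{n}0.npz',p=p,d=d)
E
```

```text
{'clock': 0.0, 'joints': array([-1.27362824e+00,  3.00448203e-01,  1.52161464e+00,  1.08479700e-05,
        1.32068647e+00, -6.66117977e-02]), 'qd': array([-0.00020252, -0.00172954, -0.00084439,  0.00118195, -0.00106859,
        0.00024949]), 'effort': array([-2.12355910e-03, -5.31805193e+01, -3.52731550e+01,  7.07652443e-02,
        2.43665732e-02, -8.76095442e-05]), 'eef_pos': array([ 195.6170463 , -513.77560321,  229.88467505]), 'eef_rot': array([-3.14043926e+00, -8.74743859e-05,  3.63777141e-01]), 'wrist_force': array([-0.86184294,  0.347508  , -0.87773486]), 'moment': array([-0.01449427, -0.01284642,  0.00208647]), 'finger_force': 0.0, 'finger_gap': 93.90078566966883}
scene {'fovy': 43.498175101958516, 'cx': 284.16993735649083, 'cy': 202.26890973210314, 'k1': 0.024838076133142536, 'eye': array([1030.00305969,  905.91031608,  873.43952594]), 'orientation': array([-2.22779853,  0.00574629,  2.63494174])}
side {'fovy': 53.74278456885179, 'cx': 277.4166840362191, 'cy': 214.48098651271152, 'k1': -0.07210828597721763, 'eye': array([ 516.40966767, -661.35155892,  872.53541409]), 'orientation': array([-2.46856553,  0.00593646, -0.04633474])}
wrist {'fovy': 66.31351690770535, 'cx': 282.16525561760864, 'cy': 211.26200485056583, 'k1': -0.01648291052658711, 'eye': array([ 264.49103617, -487.34510903,  385.36313726]), 'orientation': array([ 2.88405215e+00,  1.40941324e-03, -1.20404472e+00])}
```

View pics/scene0.png

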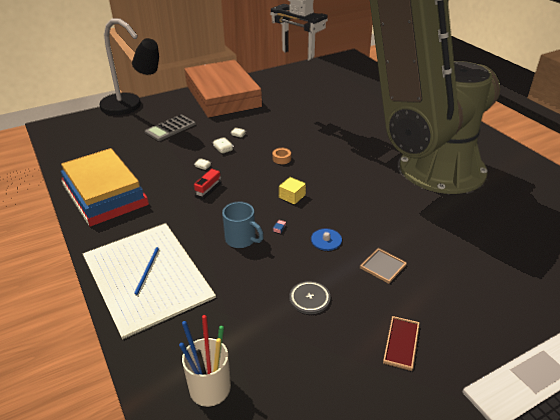

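View pics/side0.png

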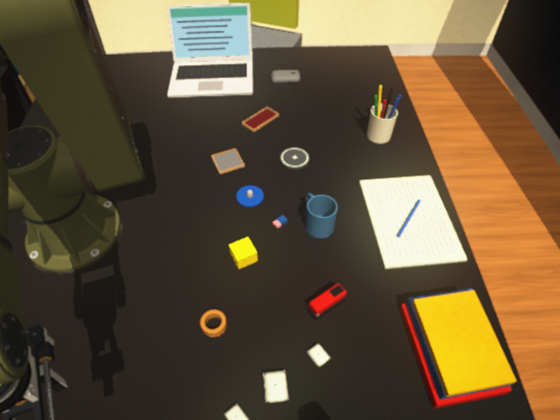

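The scene view shows the stapler (207,182), notes (292,190), tape (282,156), spindle (327,239), square tray (384,265), oblong tray (402,342), pad (310,297), mug (240,225) and eraser (280,227). In the side view they are at (327,299), (243,252), (213,323), (250,196), (228,160), (261,119), (295,157), (320,215) and (280,221).
Case candidates (side view): (276,386), (318,354), (236,412). (276,386) looks largest, so I'll check it in a crop and by size.

```bash
cat > m.py <<'E'
from h import *
T={'stapler':((207,182),(327,299)),'notes':((292,190),(243,252)),'tape':((282,156),(213,323)),'caseA':((222,145),(276,386)),'caseB':((202,164),(318,354)),'caseC':((238,132),(236,412)),'mug':((240,225),(320,215)),'eraser':((280,227),(280,221))}
F={'spindle':((327,246),(250,200)),'sq':((384,265),(228,160)),'ob':((402,342),(261,119)),'pad':((310,297),(295,157))}
for n,k in (('scene',0),('side',1)):
    i=manip.camera_info(n); z=np.load(n+'0.npz'); d=z['d']; p=z['p']; C=cloud(i,d); Z=C[...,2]
    def comp(m,uv):
        nl,L=cv2.connectedComponents(m.astype(np.uint8)); u,v=uv
        w=L[v-4:v+5,u-4:u+5]; w=w[w>0]
        return L==np.bincount(w).argmax() if w.size else None
    for nm,uv in T.items():
        c=comp((Z>5)&(Z<150)&(d>0),uv[k])
        if c is None: print(n,nm,'none'); continue
        P=C[c]; zt=np.percentile(P[:,2],90); Q=P[P[:,2]>zt-4]
        r=cv2.minAreaRect(Q[:,:2].astype(np.float32))
        print(n,nm,c.sum(),'ztop %.1f'%zt,'rect',np.round(r[0]),np.round(r[1]),round(r[2]))
    hsv=cv2.cvtColor(p,cv2.COLOR_BGR2HSV)
    for nm,uv in F.items():
        c=comp((hsv[...,2]>45)&(Z<30),uv[k])
        if c is None: print(n,nm,'none'); continue
        v,u=np.nonzero(c); P=atz(i,np.c_[u,v],{'spindle':6,'pad':8}.get(nm,7))
        r=cv2.minAreaRect(P[:,:2].astype(np.float32)); print(n,nm,c.sum(),np.round(r[0]),np.round(r[1]),round(r[2]),'medz %.1f'%np.median(Z[c]))
p=cv2.imread('pics/side0.png')[310:420,180:360]; cv2.imwrite('pics/crop1.png',cv2.resize(p,None,fx=4,fy=4,interpolation=cv2.INTER_CUBIC))
E
python3 m.py
```

```text
scene stapler 472 ztop 45.0 rect [ 643. -238.] [89. 33.] 32
scene notes 470 ztop 41.0 rect [453. -99.] [55. 56.] 25
scene tape 222 ztop 24.3 rect [ 388. -277.] [52. 58.] 14
scene caseA 208 ztop 25.8 rect [ 518. -417.] [42. 57.] 8
scene caseB 111 ztop 18.8 rect [ 612. -356.] [29. 37.] 32
scene caseC 90 ztop 17.5 rect [ 441. -471.] [35. 41.] 33
scene mug 1349 ztop 81.7 rect [652. -12.] [78. 73.] 67
scene eraser 94 ztop 13.3 rect [548.   3.] [36. 20.] 42
scene spindle 170347 [ 287. -809.] [2951. 1653.] 84 medz -0.9
scene sq 170347 [ 287. -807.] [2948. 1651.] 84 medz -0.9
scene ob 170347 [ 287. -807.] [2948. 1651.] 84 medz -0.9
scene pad 170347 [ 288. -805.] [2944. 1649.] 84 medz -0.9
side stapler 707 ztop 45.7 rect [ 643. -240.] [85. 30.] 32
side notes 587 ztop 42.4 rect [453. -98.] [52. 54.] 25
side tape none
side caseA 693 ztop 26.9 rect [ 518. -418.] [40. 55.] 2
side caseB 274 ztop 18.7 rect [ 611. -357.] [28. 37.] 29
side caseC 232 ztop 19.6 rect [ 440. -466.] [25. 39.] 87
side mug 1160 ztop 83.5 rect [652. -14.] [75. 74.] 37
side eraser 109 ztop 14.4 rect [549.   4.] [36. 22.] 38
side spindle 147815 [649. 435.] [1865. 2077.] 87 medz -0.1
side sq 147815 [649. 434.] [1863. 2074.] 87 medz -0.1
side ob 147815 [649. 434.] [1863. 2074.] 87 medz -0.1
side pad 147815 [649. 432.] [1860. 2072.] 87 medz -0.1
```

View pics/crop1.png

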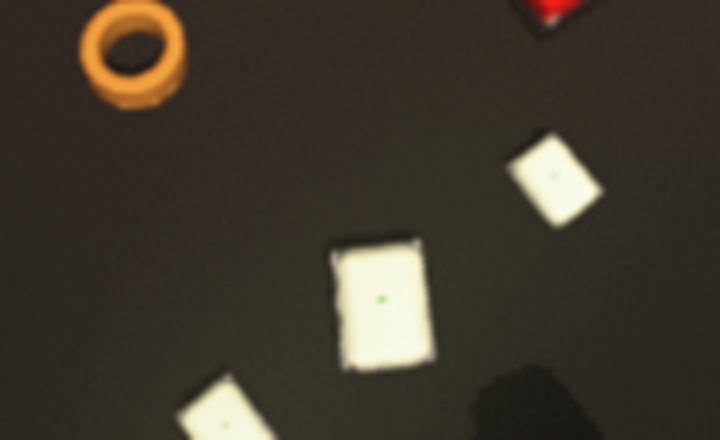

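The crop shows the middle white box (380,300) is clearly the biggest, with the seam look. It measures about 57x43x25, so it is the case. Next, the fixtures.

```bash
cat > f.py <<'E'
from h import *
F={'spindle':((327,239),(250,196),6),'sq':((384,265),(228,160),8),'ob':((402,342),(261,119),8),'pad':((310,297),(295,157),8),'tape':((282,156),(213,323),24)}
for n,k in (('scene',0),('side',1)):
    i=manip.camera_info(n); z=np.load(n+'0.npz'); d=z['d']; p=z['p']; C=cloud(i,d)
    hsv=cv2.cvtColor(p,cv2.COLOR_BGR2HSV)
    for nm,t in F.items():
        u0,v0=t[k]; s=np.s_[v0-34:v0+34,u0-34:u0+34]
        H=hsv[s].astype(int); Zc=C[s][...,2]
        if nm in('sq','ob','pad'): m=H[...,2]>(95 if nm!='pad' else 100)
        elif nm=='spindle': m=(abs(H[...,0]-112)<12)&(H[...,1]>150)&(H[...,2]>60)
        else: m=(abs(H[...,0]-14)<8)&(H[...,1]>100)&(H[...,2]>80)
        nl,L,st,ce=cv2.connectedComponentsWithStats(m.astype(np.uint8),connectivity=8)
        # biggest
        j=[a for a in range(1,nl)]; j=max(j,key=lambda a:st[a,2]*st[a,3]) ; v,u=np.nonzero(L==j)
        P=atz(i,np.c_[u+u0-34,v+v0-34],t[2]) if nm!='tape' else C[s][(L==j)&(Zc>20)]
        Q=P[:,:2].astype(np.float32); r=cv2.minAreaRect(Q); h=cv2.convexHull(Q)
        e=cv2.fitEllipse(h) if len(h)>=5 else None
        print(n,nm,len(u),np.round(r[0],1),np.round(r[1],1),round(r[2],1),'ell',np.round(e[0],1),np.round(e[1],1))
E
python3 f.py
```

```text
scene spindle 460 [471.1 101.8] [77.8 74.5] 60.6 ell [470.7 100.9] [74.7 79.9]
scene sq 911 [405.3 243. ] [86.6 81. ] 21.3 ell [406.3 240.3] [ 97.5 119. ]
scene ob 1381 [507.  435.5] [122.3  57. ] 43.3 ell [505.3 435.2] [ 82.8 141.3]
scene pad 284 [603.8 240.5] [83.5 82.4] 2.9 ell [603.8 240.8] [82.5 84.9]
scene tape 273 [711.6 294.1] [1378.5   51.3] 60.5 ell [747.1 335.6] [ 169.3 1491.4]
side spindle 423 [468.8 101.1] [77.5 75.6] 87.0 ell [468.9 100.9] [76.2 78.9]
side sq 593 [403.5 242. ] [83.6 91.8] 20.8 ell [404. 242.] [ 97.5 118. ]
side ob 507 [506.  434.5] [126.7  70.7] 43.5 ell [505.5 434.9] [101.4 136.6]
side pad 263 [603.5 246.3] [86.7 84.7] 87.0 ell [604.3 246.4] [86.5 88.6]
side tape 514 [ 435.5 -458. ] [ 53.3 434.4] 14.7 ell [ 465.5 -462.4] [122.4 465.7]
```

Call:
{"name": "step_arm", "arguments": {
  "series": [35.8,10.6,-9,0.144,0,35.8,10.6,-9,0.144,0,35.8,10.6,-9,0.144,0,35.8,10.6,-9,0.144,0,35.8,10.6,-9,0.144,0,35.8,10.6,-9,0.144,0,35.8,10.6,-9,0.144,0,35.8,10.6,-9,0.144,0,35.8,10.6,-9,0.144,0,0,0,0,0,0,0,0,0,0,0],
  "squeeze": 15
}}

```text
clock: 1.52
eef_pos: [517.4, -418.8, 149.3]
eef_rot: [-3.141, -0.0, 1.658]
wrist_force: [-0.3, 0.7, -0.2]
finger_gap: 94.1
finger_force: 0.0
```

```bash
cat > w.py <<'E'
from h import *
import sys
# w.py x y zlo zhi name : report object near x,y from the wrist camera
x,y,zl,zh=map(float,sys.argv[1:5]); nm=sys.argv[5]
s=manip.read_state(); i,p,d=shot('wrist'); C=cloud(i,d); cv2.imwrite(f'pics/{nm}.png',p); np.savez(nm+'.npz',p=p,d=d,C=C)
print('clock %.2f'%s['clock'],np.round(s['eef_pos'],1),'yaw %.3f'%s['eef_rot'][2],'gap %.1f'%s['finger_gap'])
m=(np.hypot(C[...,0]-x,C[...,1]-y)<65)&(C[...,2]>zl)&(C[...,2]<zh)&(d>0)
nl,L,st,ce=cv2.connectedComponentsWithStats(m.astype(np.uint8))
for a in range(1,nl):
    if st[a,4]>150:
        Q=C[L==a]; r=cv2.minAreaRect(Q[:,:2].astype(np.float32)); e=cv2.minEnclosingCircle(Q[:,:2].astype(np.float32))
        print(st[a,4],'px',np.round(ce[a]),'rect',np.round(r[0],1),np.round(r[1],1),round(r[2],1),'circ',np.round(e[0],1),round(e[1],1),'z90 %.1f'%np.percentile(Q[:,2],90))
E
python3 w.py 518 -418 8 40 w1
```

```text
clock 1.52 [ 517.4 -418.8  149.3] yaw 1.658 gap 94.1
3048 px [283. 210.] rect [ 518.5 -419.7] [45.3 58.8] 4.3 circ [ 518.5 -419.6] 36.4 z90 26.8
```

View pics/w1.png

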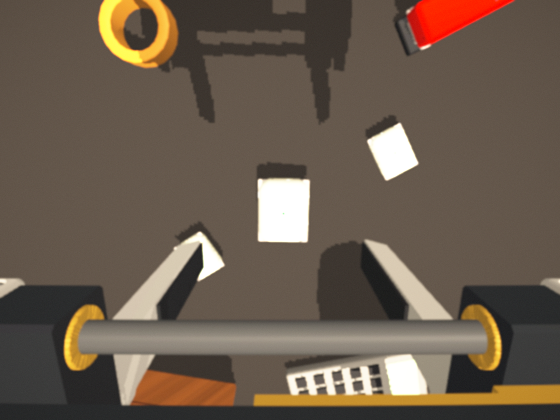

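The wrist view shows the case at (283,210), centred between the fingers, with the decoys clear of the finger paths. Grasping it now.

Call:
{"name": "step_arm", "arguments": {
  "series": [1,-1,-30,-0.01,0,0,0,-35,0,0,0,0,-30,0,0,0,0,-17,0,0,0,0,-7,0,0,0,0,0,0,0.4,0,0,0,0,1,0,0,0,0,1,0,0,0,0,1,0,0,0,0,1,0,0,0,0,1,0,0,0,0,1],
  "squeeze": 15
}}

```text
clock: 3.08
eef_pos: [518.9, -419.6, 30.5]
eef_rot: [3.142, 0.0, 1.65]
wrist_force: [0.0, 0.5, 1.5]
finger_gap: 44.6
finger_force: 15.0
```

Call:
{"name": "step_arm", "arguments": {
  "series": [0,0,20,0,1,0,0,40,0,1,0,0,40,0,1,0,0,30,0,1,5.7,44,0,0,1,5.7,44,0,0,1,5.7,44,0,0,1,5.7,44,0,0,1,5.7,44,0,0,1,5.7,44,0,0,1,5.7,44,0,0,1,5.7,44,0,0,1,5.7,44,0,0,1,5.7,44,0,0,1,5.7,44,0,0,1,5.7,44,0,0,1,5.7,44,0,0,1,5.7,44,0,0,1,5.7,40,0,0,1,0,0,0,0,1]
}}

```text
clock: 5.58
eef_pos: [604.2, 238.9, 161.4]
eef_rot: [3.141, -0.0, 1.653]
wrist_force: [0.2, -1.0, -0.5]
finger_gap: 44.7
finger_force: 15.0
```

```bash
python3 w.py 604 243 3.5 20 w2
python3 - <<'E'
from h import *
for n in('scene','side'):
    i,p,d=shot(n); cv2.imwrite(f'pics/{n}1.png',p)
E
```

```text
clock 5.58 [604.2 238.9 161.4] yaw 1.653 gap 44.7
4282 px [282. 186.] rect [602.  258.7] [88.6 58.8] 6.4 circ [603.8 244.1] 44.7 z90 10.5
```

View pics/w2.png

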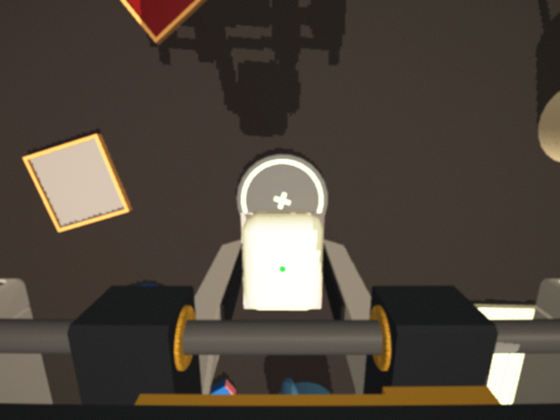

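The case is held; the cross shows at (282,200) just ahead, and the square tray at the left has corners (23,157), (98,134), (130,210), (60,232).

```bash
python3 - <<'E'
from h import *
i=manip.camera_info('wrist')
print(atz(i,[(282,200)],8).round(1)); q=atz(i,[(23,157),(98,134),(130,210),(60,232)],8)[:,:2]; print(q.round(1),q.mean(0).round(1),cv2.minAreaRect(q.astype(np.float32)))
E
```

```text
[[603.9 240.2   8. ]]
[[352.5 262.3]
 [426.5 289.5]
 [454.  217.8]
 [381.4 188.7]] [403.6 239.6] ((403.67291259765625, 239.90426635742188), (78.88111877441406, 79.09819030761719), 21.456483840942383)
```

Call:
{"name": "step_arm", "arguments": {
  "series": [0,2.5,-40,0,1,0,0,-40,0,1,0,0,-25,0,1,0,0,-11,0,1,0,0,-5,0,1,0,0,-1.5,0,1,0,0,0,0,1,0,0,0,0,0.3,0,0,0,0,0.2,0,0,0,0,0.1,0,0,5,0,0.1,0,0,40,0,0,0,0,45,0,0,0,0,30,0,0]
}}

```text
clock: 7.48
eef_pos: [604.8, 239.0, 160.7]
eef_rot: [3.139, -0.001, 1.65]
wrist_force: [0.6, 0.8, -0.2]
finger_gap: 93.7
finger_force: 0.0
```

```bash
python3 w.py 604 242 16 50 w3
```

```text
clock 7.47 [604.8 239.  160.7] yaw 1.650 gap 93.7
2988 px [282. 207.] rect [605.1 239.5] [45.4 58.2] 4.3 circ [604.8 239.6] 36.1 z90 34.7
```

Call:
{"name": "step_arm", "arguments": {
  "series": [3.2,-40,0,-0.091,0,3.2,-40,0,-0.091,0,3.2,-40,0,-0.091,0,3.2,-40,0,-0.091,0,3.2,-40,0,-0.091,0,3.2,-40,0,-0.091,0,3.2,-40,0,-0.091,0,3.2,-40,0,-0.091,0,3.2,-40,0,-0.091,0,3.2,-40,0,-0.091,0,3.2,-40,0,-0.091,0,3.2,-40,0,-0.091,0,0,0,0,0,0,0,0,0,0,0]
}}

```text
clock: 9.28
eef_pos: [642.7, -240.5, 157.8]
eef_rot: [-3.141, 0.0, 0.559]
wrist_force: [0.3, 0.8, 0.0]
finger_gap: 94.3
finger_force: 0.0
```

```bash
python3 w.py 643 -239 30 60 w4; python3 - <<'E'
from h import *
C=np.load('w4.npz')['C']
m=(np.hypot(C[...,0]-643,C[...,1]+239)<65)&(C[...,2]>4)&(C[...,2]<60)
print(cv2.minAreaRect(C[m][:,:2].astype(np.float32)))
E
```

```text
clock 9.28 [ 642.7 -240.5  157.8] yaw 0.559 gap 94.3
3272 px [282. 211.] rect [ 643.1 -240. ] [85.4 29.8] 32.6 circ [ 643.2 -239.8] 43.9 z90 46.5
((643.971923828125, -239.48989868164062), (87.32887268066406, 29.959842681884766), 32.41878128051758)
```

View pics/w4.png

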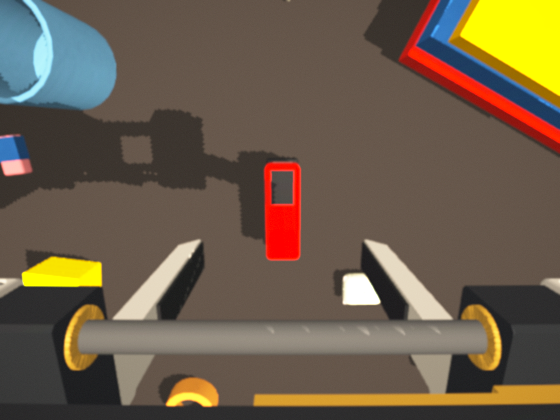

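The stapler (282,211) is centred and aligned between the fingers, and the decoy at (360,290) is well clear.

Call:
{"name": "step_arm", "arguments": {
  "series": [0.8,0.8,-35,0.005,0,0,0,-35,0,0,0,0,-28,0,0,0,0,-14,0,0,0,0,-5,0,0,0,0,0,0,0.5,0,0,0,0,1,0,0,0,0,1,0,0,0,0,1,0,0,0,0,1,0,0,0,0,1,0,0,0,0,1,0,0,0,0,1],
  "squeeze": 25
}}

```text
clock: 10.95
eef_pos: [643.6, -240.3, 40.9]
eef_rot: [-3.142, 0.0, 0.563]
wrist_force: [0.6, -0.1, -0.3]
finger_gap: 30.0
finger_force: 25.0
```

Call:
{"name": "step_arm", "arguments": {
  "series": [0,0,20,0,1,0,0,40,0,1,0,0,40,0,1,-8.6,42.2,25,0.0121,1,-8.6,42.2,0,0.0121,1,-8.6,42.2,0,0.0121,1,-8.6,42.2,0,0.0121,1,-8.6,42.2,0,0.0121,1,-8.6,42.2,0,0.0121,1,-8.6,42.2,0,0.0121,1,-8.6,42.2,0,0.0121,1,-8.6,42.2,0,0.0121,1,-8.6,42.2,0,0.0121,1,-8.6,42.2,0,0.0121,1,-8.6,42.2,0,0.0121,1,-8.6,42.2,0,0.0121,1,-8.6,42.2,0,0.0121,1,-8.6,42.2,0,0.0121,1,-8.6,42.2,0,0.0121,1,0,0,0,0,1]
}}

```text
clock: 13.45
eef_pos: [504.8, 437.4, 166.9]
eef_rot: [-3.141, -0.001, 0.76]
wrist_force: [0.4, -0.6, -2.3]
finger_gap: 30.1
finger_force: 25.0
```

```bash
python3 w.py 506 435 60 130 w5
```

```text
clock 13.45 [504.8 437.4 166.9] yaw 0.760 gap 30.1
```

View pics/w5.png

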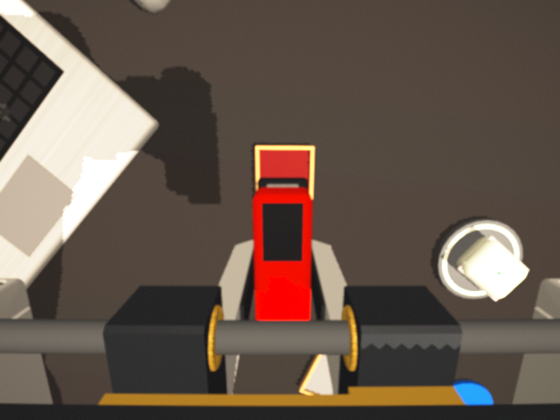

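The tray's far end shows corners (255,147) and (315,147), in line with the held stapler; the case lies on the pad around (493,267).

```bash
python3 - <<'E'
from h import *
i=manip.camera_info('wrist')
q=atz(i,[(255,147),(315,147)],8)[:,:2]; m=q.mean(0); v=q[1]-q[0]; w=np.linalg.norm(v); a=np.array([-v[1],v[0]])/w
print(q.round(1),w,np.degrees(np.arctan2(a[1],a[0])), m-58*a, m+58*a)
z=np.load('w5.npz'); p,C=z['p'],z['C']
g=cv2.cvtColor(p,cv2.COLOR_BGR2HSV); Z=C[...,2]
m=(np.hypot(C[...,0]-604,C[...,1]-241)<70)&(Z>4)&(Z<18); Q=C[m][:,:2].astype(np.float32); print('pad',cv2.minEnclosingCircle(Q))
m=(np.hypot(C[...,0]-604,C[...,1]-241)<70)&(Z>22)&(Z<50); Q=C[m][:,:2].astype(np.float32); print('case',cv2.minAreaRect(Q))
E
```

```text
[[527.2 493. ]
 [566.9 451.2]] 57.657466359828945 43.61582853078153 [505.06511482 432.10808741] [589.04694788 512.12715835]
pad ((603.4847412109375, 244.29747009277344), 45.17960739135742)
case ((605.466552734375, 239.63426208496094), (45.88985061645508, 59.84897232055664), 4.721845626831055)
```

Call:
{"name": "step_arm", "arguments": {
  "series": [0.5,-2.5,-40,0,1,0,0,-40,0,1,0,0,-23,0,1,0,0,-11,0,1,0,0,-5,0,1,0,0,-2.5,0,1,0,0,0,0,1,0,0,0,0,0.5,0,0,0,0,0.4,0,0,0,0,0.3,0,0,5,0,0.3,0,0,40,0,0,0,0,45,0,0,0,0,30,0,0]
}}

```text
clock: 15.25
eef_pos: [506.8, 432.7, 167.3]
eef_rot: [3.141, -0.002, 0.756]
wrist_force: [-0.0, -0.3, -0.3]
finger_gap: 91.9
finger_force: 0.0
```

```bash
python3 w.py 505 434 30 70 w6;  python3 - <<'E'
from h import *
C=np.load('w6.npz')['C']; Z=C[...,2]
m=(np.hypot(C[...,0]-505,C[...,1]-434)<75)&(Z>5.5)&(Z<12); print('tray',cv2.minAreaRect(C[m][:,:2].astype(np.float32)))
E
```

```text
clock 15.25 [506.8 432.7 167.3] yaw 0.756 gap 91.9
3146 px [283. 210.] rect [506.5 432.4] [85.5 30. ] 43.8 circ [506.9 432.4] 43.8 z90 50.5
tray ((504.6515808105469, 434.8490295410156), (116.16387939453125, 56.176292419433594), 43.228519439697266)
```

Call:
{"name": "step_arm", "arguments": {
  "series": [-4.1,-40.9,0,-0.0246,0,-4.1,-40.9,0,-0.0246,0,-4.1,-40.9,0,-0.0246,0,-4.1,-40.9,0,-0.0246,0,-4.1,-40.9,0,-0.0246,0,-4.1,-40.9,0,-0.0246,0,-4.1,-40.9,0,-0.0246,0,-4.1,-40.9,0,-0.0246,0,-4.1,-40.9,0,-0.0246,0,-4.1,-40.9,0,-0.0246,0,-4.1,-40.9,0,-0.0246,0,-4.1,-40.9,0,-0.0246,0,-4.1,-40.9,0,-0.0246,0,0,0,0,0,0,0,0,0,0,0]
}}

```text
clock: 17.18
eef_pos: [453.2, -98.9, 164.5]
eef_rot: [-3.141, -0.0, 0.437]
wrist_force: [-0.1, 1.0, -0.2]
finger_gap: 93.9
finger_force: 0.0
```

```bash
python3 w.py 453 -98 30 60 w7
```

```text
clock 17.18 [453.2 -98.9 164.5] yaw 0.437 gap 93.9
3342 px [283. 210.] rect [452.8 -99.3] [52.1 52.3] 25.0 circ [453.  -99.1] 36.3 z90 42.1
```

Call:
{"name": "step_arm", "arguments": {
  "series": [0,0,-40,0,0,0,0,-40,0,0,0,0,-30,0,0,0,0,-14,0,0,0,0,-6,0,0,0,0,0,0,0.3,0,0,0,0,1,0,0,0,0,1,0,0,0,0,1,0,0,0,0,1,0,0,0,0,1,0,0,0,0,1],
  "squeeze": 20
}}

```text
clock: 18.73
eef_pos: [453.3, -99.4, 34.7]
eef_rot: [3.141, -0.0, 0.437]
wrist_force: [-1.6, -0.3, 5.4]
finger_gap: 51.6
finger_force: 20.0
```

Call:
{"name": "step_arm", "arguments": {
  "series": [0,0,20,0,1,0,0,40,0,1,0,0,40,0,1,-5.5,37.9,10,-0.0075,1,-5.5,37.9,0,-0.0075,1,-5.5,37.9,0,-0.0075,1,-5.5,37.9,0,-0.0075,1,-5.5,37.9,0,-0.0075,1,-5.5,37.9,0,-0.0075,1,-5.5,37.9,0,-0.0075,1,-5.5,37.9,0,-0.0075,1,-5.5,37.9,0,-0.0075,1,0,0,0,0,1,0,0,0,0,1]
}}

```text
clock: 20.48
eef_pos: [403.6, 241.4, 144.1]
eef_rot: [3.141, 0.001, 0.369]
wrist_force: [-0.1, -1.1, -1.2]
finger_gap: 51.5
finger_force: 20.0
```

```bash
python3 w.py 404 241 60 130 w8
```

```text
clock 20.48 [403.6 241.4 144.1] yaw 0.369 gap 51.5
717 px [282. 214.] rect [427.3 250.3] [ 1.2 52. ] 20.8 circ [426.8 250.1] 26.0 z90 127.9
```

View pics/w8.png

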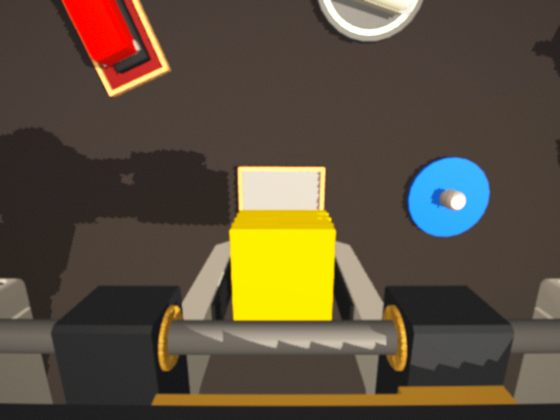

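The tray's far edge (238–325,167) is in line with the block; the blue holder shows at (449,197).

```bash
python3 - <<'E'
from h import *
i=manip.camera_info('wrist')
q=atz(i,[(238,167),(325,167)],8)[:,:2]; m=q.mean(0); v=q[1]-q[0]; w=np.linalg.norm(v); a=np.array([-v[1],v[0]])/w
print(w,np.degrees(np.arctan2(a[1],a[0])), m-39*a)
p=np.load('w8.npz')['p']; H=cv2.cvtColor(p,cv2.COLOR_BGR2HSV).astype(int)
b=((abs(H[...,0]-108)<12)&(H[...,1]>150)&(H[...,2]>60)).astype(np.uint8); b[:,:380]=0;b[:120]=0;b[260:]=0
v,u=np.nonzero(b); print(cv2.minEnclosingCircle(atz(i,np.c_[u,v],6)[:,:2].astype(np.float32)))
E
```

```text
78.81393535747131 21.293523217311414 [402.78146502 241.67948282]
((469.0939025878906, 100.20832061767578), 39.189170837402344)
```

Call:
{"name": "step_arm", "arguments": {
  "series": [0,0,-40,0,1,0,0,-35,0,1,0,0,-16,0,1,0,0,-8,0,1,0,0,-4,0,1,0,0,-2,0,1,0,0,0,0,1,0,0,0,0,0.3,0,0,0,0,0.2,0,0,0,0,0.1,0,0,5,0,0.1,0,0,40,0,0,0,0,45,0,0,0,0,20,0,0]
}}

```text
clock: 22.28
eef_pos: [404.3, 242.1, 152.1]
eef_rot: [-3.141, -0.003, 0.369]
wrist_force: [-0.8, 0.0, 0.5]
finger_gap: 94.1
finger_force: 0.0
```

```bash
python3 w.py 404 241 30 70 w9
```

```text
clock 22.27 [404.3 242.1 152.1] yaw 0.369 gap 94.1
3759 px [283. 215.] rect [403.6 241.7] [52.1 52. ] 21.2 circ [403.7 241.7] 36.5 z90 46.0
```

Call:
{"name": "step_arm", "arguments": {
  "series": [-1.2,-39.9,0,0,0,-1.2,-39.9,0,0,0,-1.2,-39.9,0,0,0,-1.2,-39.9,0,0,0,-1.2,-39.9,0,0,0,-1.2,-39.9,0,0,0,-1.2,-39.9,0,0,0,-1.2,-39.9,0,0,0,-1.2,-39.9,0,0,0,-1.2,-39.9,0,0,0,-1.2,-39.9,0,0,0,-1.2,-39.9,0,0,0,-1.2,-39.9,0,0,0,0,0,0,0,0,0,0,0,0,0]
}}

```text
clock: 24.2
eef_pos: [387.9, -276.3, 149.0]
eef_rot: [-3.141, 0.0, 0.369]
wrist_force: [0.3, 0.6, 0.2]
finger_gap: 94.0
finger_force: 0.0
```

```bash
python3 w.py 388 -277 18 40 w10
```

```text
clock 24.20 [ 387.9 -276.3  149. ] yaw 0.369 gap 94.0
1659 px [283. 211.] rect [ 387.6 -277.1] [55.  54.8] 78.1 circ [ 387.4 -277.2] 27.9 z90 26.0
```

Call:
{"name": "step_arm", "arguments": {
  "series": [-0.4,-0.9,-40,0,0,0,0,-38,0,0,0,0,-23,0,0,0,0,-12,0,0,0,0,-6,0,0,0,0,0,0,0.3,0,0,0,0,1,0,0,0,0,1,0,0,0,0,1,0,0,0,0,1,0,0,0,0,1,0,0,0,0,1],
  "squeeze": 15
}}

```text
clock: 25.75
eef_pos: [387.8, -277.9, 30.6]
eef_rot: [3.141, -0.0, 0.369]
wrist_force: [-0.8, 0.9, 4.8]
finger_gap: 55.2
finger_force: 15.0
```

Call:
{"name": "step_arm", "arguments": {
  "series": [0,0,20,0,1,0,0,40,0,1,0,0,40,0,1,8.2,37.9,10,0,1,8.2,37.9,0,0,1,8.2,37.9,0,0,1,8.2,37.9,0,0,1,8.2,37.9,0,0,1,8.2,37.9,0,0,1,8.2,37.9,0,0,1,8.2,37.9,0,0,1,8.2,37.9,0,0,1,8.2,37.9,0,0,1,0,0,0,0,1,0,0,0,0,1]
}}

```text
clock: 27.62
eef_pos: [469.4, 100.8, 140.1]
eef_rot: [-3.142, 0.001, 0.369]
wrist_force: [-0.3, 0.1, -1.2]
finger_gap: 54.9
finger_force: 15.0
```

```bash
python3 w.py 470 101 100 135 w11; python3 - <<'E'
from h import *
i=manip.camera_info('wrist'); p=np.load('w11.npz')['p']; H=cv2.cvtColor(p,cv2.COLOR_BGR2HSV).astype(int)
b=((abs(H[...,0]-108)<12)&(H[...,1]>150)&(H[...,2]>60)).astype(np.uint8); b[260:]=0
n,L,st,ce=cv2.connectedComponentsWithStats(b); j=1+st[1:,4].argmax(); print(st[j]); v,u=np.nonzero(L==j)
Q=atz(i,np.c_[u,v],6)[:,:2]; h=cv2.convexHull(Q.astype(np.float32))[:,0]
from scipy.optimize import least_squares
print(least_squares(lambda c:np.hypot(*(h-c).T)-38,[469,101],loss='soft_l1').x)
E
```

```text
clock 27.62 [469.4 100.8 140.1] yaw 0.369 gap 54.9
5599 px [283. 260.] rect [471.3 105.6] [65.7 57.4] 77.6 circ [477.8 104.2] 39.6 z90 134.8
[242 169  82  56 461]
[468.92445182 100.14151089]
```

View pics/w11.png

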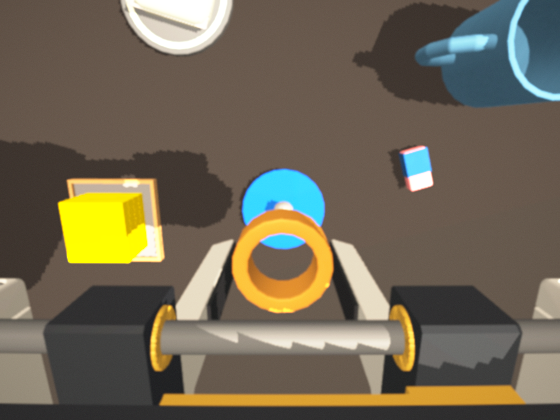

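The tape is held level above the holder, with the base centre at (283,208) on the tool's centre line. Lowering it.

Call:
{"name": "step_arm", "arguments": {
  "series": [0,0,-40,0,1,0,0,-30,0,1,0,0,-16,0,1,0,0,-9,0,1,0,0,-6,0,1,0,0,-2,0,1,0,0,0,0,1,0,0,0,0,0.3,0,0,0,0,0.2,0,0,0,0,0.1,0,0,5,0,0.1,0,0,40,0,0,0,0,45,0,0,0,0,20,0,0,-40,0,0,0,0,-40,0,0,0,0,0,0,0,0,0]
}}

```text
clock: 29.8
eef_pos: [388.2, 101.3, 147.9]
eef_rot: [3.142, -0.0, 0.37]
wrist_force: [1.2, -0.2, 0.8]
finger_gap: 94.3
finger_force: 0.0
```

```bash
python3 w.py 470 101 24 50 w12; python3 - <<'E'
from h import *
i,p,d=shot('side'); cv2.imwrite('pics/side9.png',p)
i,p,d=shot('scene'); cv2.imwrite('pics/scene9.png',cv2.resize(p[120:400,160:460],None,fx=2,fy=2)); C=cloud(i,d); Z=C[...,2]
for nm,x,y,r,zl in(('case',604,241,60,20),('stapler',505,434,75,38),('notes',404,241,60,35),('tape',470,101,60,24),('mug',652,-13,60,60),('eraser',548,3,30,8)):
    m=(np.hypot(C[...,0]-x,C[...,1]-y)<r)&(Z>zl)&(Z<95); Q=C[m]; q=cv2.minAreaRect(Q[:,:2].astype(np.float32)); print(nm,np.round(q[0],1),np.round(q[1],1),round(q[2]),'z90 %.1f'%np.percentile(Q[:,2],90))
E
```

```text
clock 29.80 [388.2 101.3 147.9] yaw 0.370 gap 94.3
2062 px [319. 123.] rect [469.4 101.2] [55.  55.2] 21.3 circ [469.5 101.5] 27.9 z90 32.0
case [605.9 239.2] [45.4 59.3] 5 z90 33.8
stapler [507.9 432.1] [87.6 29.9] 43 z90 49.6
notes [404.5 241.6] [54.4 54.4] 20 z90 45.0
tape [470.5 101. ] [58.7 51.5] 57 z90 30.9
mug [652.5  -8.6] [87.6 74.7] 77 z90 84.0
eraser [547.8   2.7] [39.8 21.2] 40 z90 13.8
```

View pics/scene9.png

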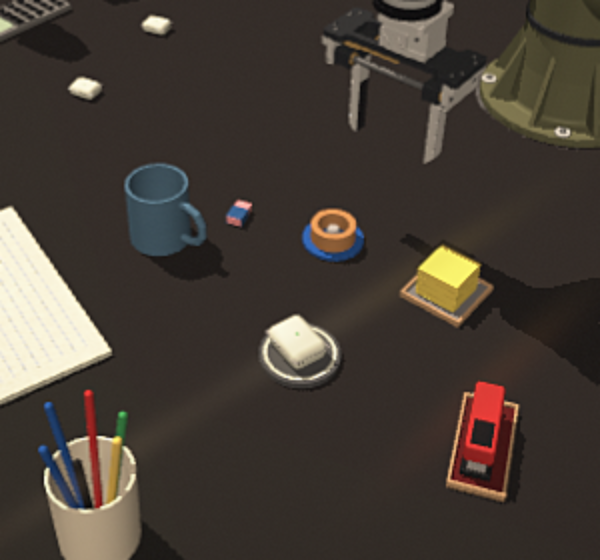

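The crop shows the tape over the post (333,232), notes in the square tray (448,278), case on the pad (298,342) and stapler in its tray (485,430). All four sit flat and fully down, the mug and eraser haven't moved, and the gripper is clear.

```bash
python3 -c "
from cell import manip
print(manip.sign_off())"
```

```text
the job is handed in; nothing more can be done
None
```

The job is handed in: the stapler, note block, tape and earbud case each measured flat, fully down and within tolerance of their places, with the mug and eraser left where they were, in about 30 s; the judge's verdict was not shown.

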